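# Lay the standing flashlight down and shut the mudroom drawer

## Robot

A 6-joint arm with a two-finger parallel gripper is mounted at the origin on the work surface. World frame = base frame: x ahead of the robot, y to its left, z up, the work surface at z = 0. Lengths are in m, angles in rad, forces in N, time in s.
With the tool pointing down it reaches from about 0.3 to 0.875 m from the base axis. Payload 6.4 kg.
Tool frame: the origin (TCP) lies at the very end of the fingers, on their centre line; the grasp point (between the pads) lies 19 mm behind it; z points along the fingers, y is the direction in which the jaws open and shut (so a half turn about z gives the same grasp; the last joint's range is limited). The gripper opens to 85 mm and grips with 20 to 120 N. Pads are 22 mm wide; open, the fingers measure 114 mm over their backs; the gripper's body (76 mm by 85 mm) begins 54 mm behind the grasp point. The pads swing forward as they close: fully open they stand 13 mm farther back than shut.
Start: joints at [-1.444, 0.181, 1.607, -0, 1.354, -0.206], TCP at [0.188, -0.543, 0.231] pointing down, gripper open.
Joint ranges: [-2.99, 2.99], [-0.89, 2.07], [0.3, 2.58], [-1.14, 4.28], [0, 2.63], [-3.12, 3.12]. Speed limits (rad/s): [2.57, 2.57, 3.01, 3.14, 3.14, 3.14].

## Interface

Orientations are given as a unit quaternion [w, x, y, z].
In Python, from bench import * gives the robot as it stands.
- The arm moves only by the tool arm_command, never from a script. Its argument "motion" is text: rows parted by semicolons, each of 7 numbers parted by spaces: the shift along the tool's x, y, z in units of 0.2 m (1.0 is 0.2 m), then the turn, a rotation vector about the tool's x, y, z in units of 60 degrees (1.0 is 60 degrees), then the opening, from 0 (shut) to 1 (fully open). In form: tx ty tz ax ay az grip; .... A call has 1 to 10 rows; each row shifts and turns the pose as measured when the row begins, along the tool's axes as they then stand; what a row does not reach is not made up. A row lasts 1/12 s, in which the tool goes at most 41.7 mm and 7.16 degrees, less where a joint would pass 70% of its speed; a pose out of reach is approached as far as the arm can. A call with a number of a shift or a turn outside -1 to 1 is refused whole. A call with a gripper value outside its range is refused whole. The fingers move at their own pace and stop on an object; the grip force is fixed at half the most. Time passes only in rows, so rows that do not move let the fingers close. It gives the time, the measured TCP pose, the force and the opening at its end, in the units of the state.
- get_obs(): the state, without advancing time (a new reading comes with each control period).
- camera(name): name is "side" or "top"; returns a dict with "img" (384x512x3 uint8, red, green, blue), "intrinsics" (3x3 intrinsics, pixels), "distortion" ([k1, k2, p1, p2, k3] as OpenCV has them; the pictures are not rectified), "pose" (4x4, takes a point from camera to world coordinates). Camera axes: x right, y down, z forward; pixel columns grow to the right and rows downward; lengths in m; the calibration is good to about 2 mm. A picture is of the moment at which its call begins. There is no depth.
- hand_in(): hands the job in, once; it reports no verdict.
Trained networks look in the newest picture that a camera, given by its name, has taken for a name from the list of things; names that differ only in an ending like _2 or _b are one class to them, and where a whole thing is asked for, a point or a joint stands for the part that bears it (a point fixed in the world has none). Each returns a list of dicts, best first, with "conf" (0 to 1); they miss things now and then, are a little off and sometimes report something else, mostly with a low value. They report only what shows in the picture. A call takes as long as a camera call. They do not tell look-alikes from the thing itself.
- search_frame(camera, target): "box" ([left, top, right, bottom] in pixels, round what is visible of it).
The state is a dict: "time_s": time; "q": joint angles; "dq": joint speeds; "joint_efforts": joint torques, N m; "eef_pos": TCP position; "eef_rot": TCP orientation; "wrist_force": force on the tool from outside, world axes, zero at the start; "torque": the same for the moment, N m; "opening": opening from 0.0 (shut) to 1.0 (fully open).
Only numpy, scipy, OpenCV 4.12 (cv2) and the standard library are available. Lean on these libraries where they do the work, as an engineer would, in place of code of your own. Each camera call takes 0.05 s, during which the arm holds its last target.

## Task

The flashlight standing on its head in the open drawer is too tall for the drawer to shut. Push it over with the fingertips so that it lies down along the front compartment of the drawer, then push the drawer fully shut and draw the hand clear. Only push: do not grip, lift or carry anything, keep the comb and carabiner in the rear compartment, and leave the other things on the bench where they are.

Things in the scene. Friction and masses are not known exactly. Their poses are not given: they have to be found in the camera images.
- cabinet: Low fixed pine cabinet on the bench, 180 deep x 400 wide x 106 mm high, holding one drawer. Origin: middle of the lower edge of its front face, at bench height; x points into the cabinet (the way the drawer shuts), y along its front to the left as seen by the robot, z up. It may be turned by up to about 0.25 rad. The drawer's opening ends 88 mm above the bench, under the 18 mm top board.
- drawer (a joint): Slide of the drawer along the cabinet's x axis, in m: 0 = pulled fully out, 0.14 = fully shut. It starts within 12 mm of fully out and stays where it is left; it needs about 2 N to move and stops hard at 0.14.
- drawer_front (a point): Middle of the outer face of the drawer's flat front panel, 50 mm above the bench; moves with the drawer, axes as the cabinet's. The panel is 400 mm wide, 14 mm thick, from 12 to 88 mm above the bench, with no protruding handle (a dark finger strip is inlaid nearly flush).
- drawer_lane (a point): Centre of the floor of the front compartment, 20 mm above the bench, 49 mm behind the drawer's outer front face; moves with the drawer, axes as the cabinet's. The compartment is 70 mm (x) by 344 mm (y); tray floor at 20, side walls (8 mm thick) up to 65 mm above the bench. Behind it a 6 mm divider, top 50 mm above the bench, then the rear compartment, 75 mm (x).
- flashlight: Silver flashlight with a dark grip sleeve, 150 mm long, about 0.15 to 0.3 kg, standing on its round head (46 mm diameter, 34 mm tall, tapering to the 33 mm barrel at 52 mm) in the front compartment, up to 110 mm left or right of its middle. Origin: centre of the flat lens face it stands on; z points along the flashlight to its tail. It tips about the rim of the head when leaned some 17 degrees.
- flashlight_tail (a point): Centre of the tail end of the flashlight, 150 mm from the lens face along its z; the top while it stands, 170 mm above the bench.
- comb: White plastic tick comb, 75 x 38 x 4 mm, lying in the rear compartment. Origin: underside, middle of its spine.
- carabiner: Green carabiner, about 77 x 35 x 8 mm, lying in the rear compartment. Origin: underside, middle.
- bowl: White ceramic bowl, 130 mm across, 55 mm high, bystander on the bench. Origin: centre of its underside.
- mug: Ceramic mug, 80 mm across, 90 mm high, handle to its +y, bystander. Origin: centre of its underside.
- tin: Flat round wax tin, 76 mm across, 40 mm high, bystander. Origin: centre of its underside.
- spray: Grey closed bottle, 44 mm across, 130 mm high, bystander. Origin: centre of its underside.
Mind the look-alikes: they are no part of the job. Leave any blue or brown look-alike of the flashlight alone.

How it is judged:
By the outcome, as a careful person would: the job done as asked, in the order asked, and still so for the second after the job is handed in, with the robot touching nothing.
It also fails if it takes over 45 s, if anything falls off the work surface, if the arm or the gripper's body presses on something with over 40 N, if the wrist force passes 120 N, or if a joint passes its speed limit or range.

## Working session

There is one attempt and no reset: what is moved stays moved. The work goes in short steps, Python scripts to look and compute and a tool call to move; the robot and the scene stay as the last step left them, time stands still between calls to the robot, and variables do not carry over. Pictures are saved under pics/ and viewed, and the job is handed in when it is done.

Besides the shell and the picture viewer there is one more tool, called after ">>>" by a JSON object that holds its "fn" and its "kwargs". arm_command: Moves the arm, as the interface text tells. Shifts and turns lie within -1 to 1; 1 stands for 0.2 m of shift or 60 degrees of turn. Its arguments: {"type":"object","properties":{"motion":{"type":"string"}},"required":["motion"]}

```bash
ls; mkdir -p pics
python3 - <<'E'
from bench import *
import cv2
o=get_obs(); print({k:o[k] for k in ("time_s","eef_pos","eef_rot","opening","wrist_force")})
for n in ("side","top"):
    c=camera(n); cv2.imwrite(f"pics/{n}0.png",cv2.cvtColor(c["img"],cv2.COLOR_RGB2BGR))
    print(n,c["intrinsics"],c["distortion"],c["pose"])
    for t in ("cabinet","drawer_front","flashlight","comb","carabiner"):
        print(t,search_frame(n,t)[:4])
E
```

```text
pics
{'time_s': 0.0, 'eef_pos': array([ 0.1877984 , -0.54289147,  0.23039758]), 'eef_rot': array([-8.67212202e-04,  9.86187310e-01,  1.65631627e-01,  4.02426529e-05]), 'opening': 1.0024203632028763, 'wrist_force': array([-0.17749114,  0.29185751, -0.59319813])}
side [[450.57969654   0.         251.81462854]
 [  0.         450.57969654 188.52604186]
 [  0.           0.           1.        ]] [0.03043982 0.         0.         0.         0.        ] [[-0.71368422 -0.52947168  0.45860066 -0.13044036]
 [-0.70040142  0.53041286 -0.4775982   0.70421967]
 [ 0.00962703 -0.66205886 -0.74939001  1.26080904]
 [ 0.          0.          0.          1.        ]]
cabinet [{'box': [140.6, 132.7, 283.1, 258.6], 'conf': 0.79}]
drawer_front [{'box': [188.9, 158.0, 285.5, 259.5], 'conf': 0.66}]
flashlight [{'box': [246.0, 166.3, 260.9, 201.3], 'conf': 0.69}, {'box': [281.4, 199.6, 298.2, 233.9], 'conf': 0.59}, {'box': [287.2, 145.7, 301.3, 178.9], 'conf': 0.54}]
comb [{'box': [201.1, 214.1, 219.5, 227.4], 'conf': 0.47}]
carabiner [{'box': [174.3, 285.6, 188.8, 316.2], 'conf': 0.47}]
top [[410.74842933   
[... 215 characters left out ...]
99e-01  3.45137817e-01]
 [-9.99727643e-01 -2.26489518e-02  5.62708095e-03 -4.81334574e-03]
 [-8.89155024e-04 -2.03976791e-01 -9.78975320e-01  1.20911945e+00]
 [ 0.00000000e+00  0.00000000e+00  0.00000000e+00  1.00000000e+00]]
cabinet [{'box': [170.2, 88.1, 329.2, 230.3], 'conf': 0.65}]
drawer_front [{'box': [184.5, 146.8, 326.3, 231.4], 'conf': 0.74}]
flashlight [{'box': [335.6, 187.6, 358.4, 209.2], 'conf': 0.79}, {'box': [268.5, 176.9, 284.5, 202.0], 'conf': 0.59}, {'box': [266.6, 244.7, 283.9, 264.6], 'conf': 0.59}, {'box': [257.5, 163.9, 286.3, 179.5], 'conf': 0.21}]
comb [{'box': [204.2, 176.8, 230.7, 191.4], 'conf': 0.75}]
carabiner [{'box': [257.2, 166.1, 282.6, 177.4], 'conf': 0.59}]
```

Run:
```python
import cv2
a=cv2.imread("pics/top0.png")[60:300,130:390]; cv2.imwrite("pics/top0z.png",cv2.resize(a,None,fx=3,fy=2.5*1.0,interpolation=cv2.INTER_CUBIC)[:600,:800])
a=cv2.imread("pics/side0.png")[110:310,120:340]; cv2.imwrite("pics/side0z.png",cv2.resize(a,None,fx=3,fy=3,interpolation=cv2.INTER_CUBIC))
```

```text
(no output)
```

View pics/top0z.png

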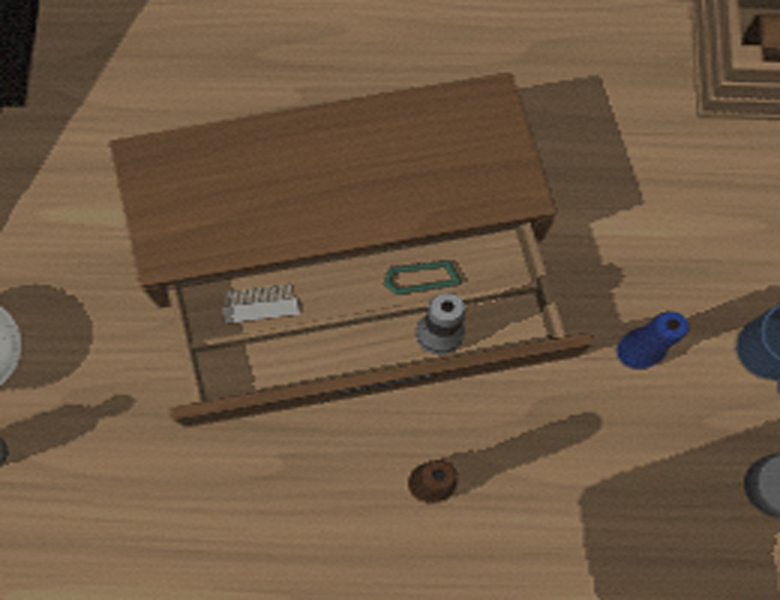

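View pics/side0z.png

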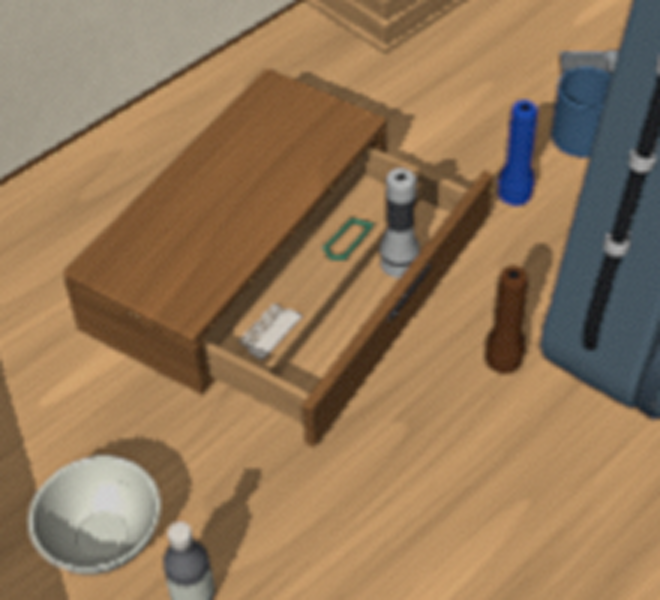

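View pics/top0.png

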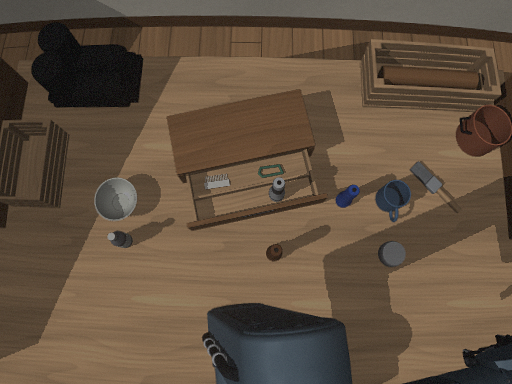

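```bash
cat > h.py <<'E'
import numpy as np, cv2
from bench import *
def ray(c,p):
    u=cv2.undistortPoints(np.array([[p]],float),c["intrinsics"],c["distortion"])[0,0]
    T=c["pose"]; return T[:3,3],T[:3,:3]@np.array([u[0],u[1],1])
def at_z(c,p,z):
    o,d=ray(c,p); return o+d*(z-o[2])/d[2]
def proj(c,P):
    T=np.linalg.inv(c["pose"]); P=np.atleast_2d(P)@T[:3,:3].T+T[:3,3]
    return cv2.projectPoints(P,np.zeros(3),np.zeros(3),c["intrinsics"],c["distortion"])[0][:,0]
E
python3 - <<'E'
from h import *
t=camera("top"); s=camera("side")
tz=lambda x,y:(130+x/3-0.33,60+y/2.5-.3)
sz=lambda x,y:(120+x/3-.33,110+y/3-.33)
for n,p in dict(BL=(111,143),BR=(512,73),FR=(553,213),FL=(148,290)).items(): print(n,at_z(t,tz(*p),.106))
for n,p in dict(BL=(68,272),BR=(270,70),FR=(386,122),FL=(204,333)).items(): print("side",n,at_z(s,sz(*p),.106))
for n,p in dict(pL=(173,410),pR=(590,340)).items(): print(n,at_z(t,tz(*p),.088))
for n,p in dict(pL=(313,407),pR=(490,180)).items(): print("side",n,at_z(s,sz(*p),.088))
print("tail",at_z(t,tz(447,307),.170),at_z(s,sz(401,177),.170))
print("blue",at_z(t,tz(672,323),.15),at_z(s,sz(523,107),.15))
print("brown",at_z(t,tz(437,475),.15),at_z(s,sz(513,272),.15))
E
```

```text
BL [0.79480177 0.26364573 0.106     ]
BR [ 0.89078103 -0.122434    0.106     ]
FR [ 0.71873269 -0.16038773  0.106     ]
FL [0.62030238 0.21570972 0.106     ]
side BL [0.79731191 0.26297117 0.106     ]
side BR [ 0.88922433 -0.12022316  0.106     ]
side FR [ 0.71726575 -0.15708467  0.106     ]
side FL [0.62555433 0.21194205 0.106     ]
pL [0.48893413 0.18780309 0.088     ]
pR [ 0.57667924 -0.19642481  0.088     ]
side pL [0.48298802 0.1869777  0.088     ]
side pR [ 0.57121048 -0.1875781   0.088     ]
tail [ 0.59191684 -0.05826366  0.17      ] [ 0.595855   -0.05814718  0.17      ]
blue [ 0.58402632 -0.25953317  0.15      ] [ 0.58711977 -0.25886198  0.15      ]
brown [ 0.41926981 -0.05297943  0.15      ] [ 0.42531505 -0.05586352  0.15      ]
```

```bash
cat >> h.py <<'E'
from scipy.optimize import least_squares
from scipy.spatial.transform import Rotation as R
def cab():
    L=np.array([[.18,.2],[.18,-.2],[0,-.2],[0,.2]])
    W=np.array([[.7948,.2636],[.8908,-.1224],[.7187,-.1604],[.6203,.2157],[.7973,.263],[.8892,-.1202],[.7173,-.1571],[.6256,.2119]])
    def f(p):
        c,s=np.cos(p[2]),np.sin(p[2]); Q=L@np.array([[c,s],[-s,c]])+p[:2]
        return (np.vstack([Q,Q])-W).ravel()
    return least_squares(f,[.668,.028,.237])
C=cab().x
def tow(x,y): c,s=np.cos(C[2]),np.sin(C[2]); return np.array([C[0]+c*x-s*y,C[1]+s*x+c*y])
def tol(p): c,s=np.cos(C[2]),np.sin(C[2]); d=np.array(p[:2])-C[:2]; return np.array([c*d[0]+s*d[1],-s*d[0]+c*d[1]])
def st():
    o=get_obs(); q=o["eef_rot"]; r=R.from_quat([q[1],q[2],q[3],q[0]])
    return o,r
def delta(x,y,z,yaw_x):
    """to cabinet-local x,y, world z, tool x at world angle yaw_x, pointing down"""
    o,r=st(); w=np.append(tow(x,y),z)
    d=r.inv().apply(w-o["eef_pos"])/.2
    t=R.from_matrix(np.array([[np.cos(yaw_x),np.sin(yaw_x),0],[np.sin(yaw_x),-np.cos(yaw_x),0],[0,0,-1]]).T)
    a=(r.inv()*t).as_rotvec()/np.radians(60)
    print("local",tol(o["eef_pos"]).round(4),"z",o["eef_pos"][2].round(4),"shift units",d.round(3),"turn",a.round(3),"F",o["wrist_force"].round(1),"open",round(o["opening"],2),"t",o["time_s"])
E
python3 - <<'E'
from h import *
print(C,np.abs(cab().fun).max())
for n,p in dict(tail=(.594,-.058),pL=(.489,.1878),pR=(.5767,-.1964),spL=(.483,.187),spR=(.5712,-.1876),brown=(.422,-.054),blue=(.585,-.259)).items(): print(n,tol(p))
delta(-.092,-.14,.23,C[2]+np.pi/2)
E
```

```text
[0.66943754 0.02743283 0.24499542] 0.009560517453916978
tail [-0.09390675 -0.06458415]
pL [-0.13615203  0.19934382]
pR [-0.14425933 -0.19465517]
spL [-0.14216691  0.20002302]
spR [-0.14746063 -0.18478391]
brown [-0.25980036 -0.01898468]
blue [-0.15139093 -0.25739901]
local [-0.6057 -0.437 ] z 0.2313 shift units [ 2.689 -1.254  0.006] turn [ 0.     0.    -1.416] F [-0.2 -0.9  0.8] open 1.0 t 0.7
```

>>> {"fn": "arm_command", "kwargs": {"motion": "0 0 -0.1 0 0 -0.117 0.25;0 0 -0.1 0 0 -0.117 0.25;0 0 0 0 0 -0.117 0.25;0 0 0 0 0 -0.117 0.25;0 0 0 0 0 -0.117 0.25;0 0 0 0 0 -0.117 0.25;0 0 0 0 0 -0.117 0.25;0 0 0 0 0 -0.117 0.25;0 0 0 0 0 -0.117 0.25;0 0 0 0 0 -0.117 0.25"}}

```text
time_s: 1.53
eef_pos: [0.1878, -0.5434, 0.2736]
eef_rot: [0.0, 0.703, 0.711, -0.0]
wrist_force: [0.3, 0.6, -1.0]
opening: 0.249
```

Run:
```python
from h import *
delta(-.092,-.14,.23,C[2]+np.pi/2)
```

```text
local [-0.6057 -0.437 ] z 0.2736 shift units [2.037 2.157 0.218] turn [-0.     0.    -0.222] F [ 0.3  0.6 -1. ] open 0.25 t 1.5333
```

>>> {"fn": "arm_command", "kwargs": {"motion": "0 0 0 0 0 -0.111 0.25;0 0 0 0 0 -0.111 0.25;0.099 0.171 0 0 0 0 0.25;0.099 0.171 0 0 0 0 0.25;0.099 0.171 0 0 0 0 0.25;0.099 0.171 0 0 0 0 0.25;0.099 0.171 0 0 0 0 0.25;0.099 0.171 0 0 0 0 0.25;0.099 0.171 0 0 0 0 0.25;0.099 0.171 0 0 0 0 0.25"}}

```text
time_s: 2.37
eef_pos: [0.4133, -0.317, 0.2731]
eef_rot: [0.001, 0.613, 0.79, -0.002]
wrist_force: [1.3, -0.7, -0.4]
opening: 0.253
```

Run:
```python
from h import *
delta(-.092,-.14,.25,C[2]+np.pi/2)
```

```text
local [-0.3321 -0.2721] z 0.2731 shift units [0.652 1.205 0.111] turn [-0.001  0.004  0.007] F [ 1.3 -0.7 -0.4] open 0.25 t 2.3667
```

>>> {"fn": "arm_command", "kwargs": {"motion": "0.093 0.171 0 0 0 0 0.25;0.093 0.171 0 0 0 0 0.25;0.093 0.171 0 0 0 0 0.25;0.093 0.171 0 0 0 0 0.25;0.093 0.171 0 0 0 0 0.25;0.093 0.171 0 0 0 0 0.25;0.09 0.17 0 0 0 0 0.25;0 0 0 0 0 0 0.25"}}

```text
time_s: 3.03
eef_pos: [0.6248, -0.1143, 0.2736]
eef_rot: [0.003, 0.61, 0.792, -0.001]
wrist_force: [-0.8, -0.5, -0.4]
opening: 0.247
```

Run:
```python
from h import *
delta(-.092,-.14,.148,C[2]+np.pi/2)
for n in ("top","side"):
    c=camera(n); i=cv2.cvtColor(c["img"],cv2.COLOR_RGB2BGR)[80:280,140:360]
    cv2.imwrite(f"pics/{n}1.png",cv2.resize(i,None,fx=3,fy=3))
```

```text
local [-0.0776 -0.1266] z 0.2736 shift units [-0.062 -0.075  0.628] turn [0.003 0.006 0.012] F [-0.8 -0.5 -0.4] open 0.25 t 3.0333
```

View pics/top1.png

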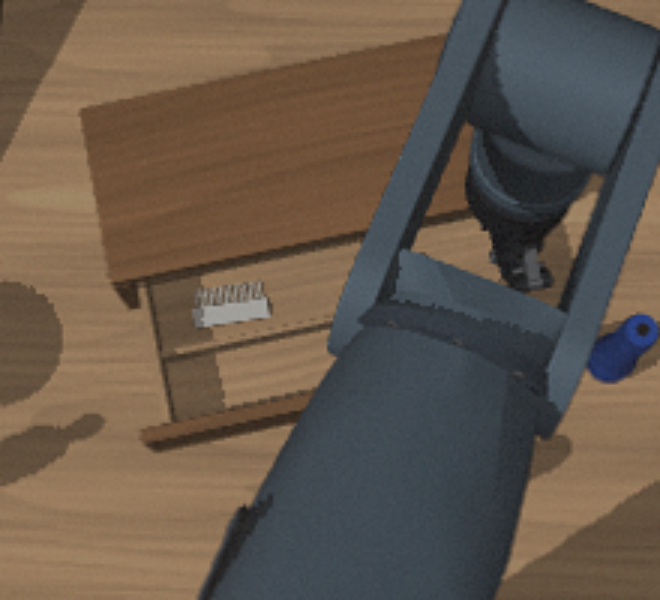

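View pics/side1.png

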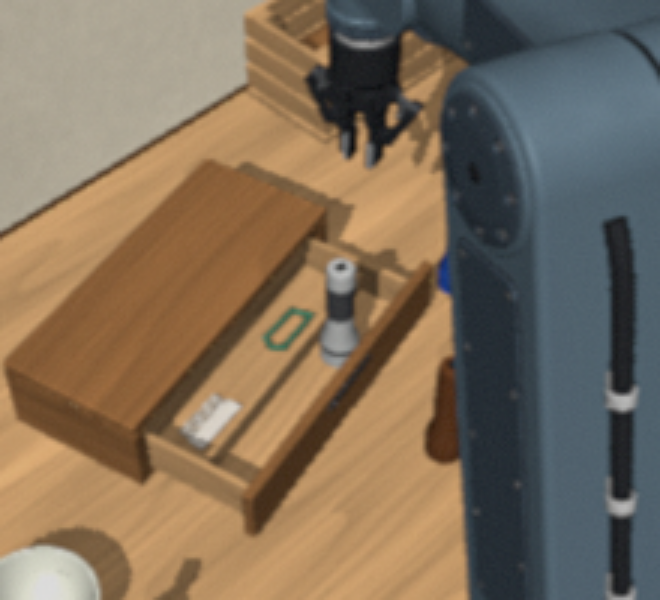

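>>> {"fn": "arm_command", "kwargs": {"motion": "-0.03 -0.038 0.1 0 0 0 0.25;-0.03 -0.038 0.1 0 0 0 0.25;0 0 0.15 0 0 0.01 0.25;0 0 0.15 0 0 0 0.25;0 0 0.12 0 0 0 0.25;0 0 0 0 0 0 0.25"}}

```text
time_s: 3.63
eef_pos: [0.6077, -0.1426, 0.1496]
eef_rot: [0.007, 0.618, 0.786, -0.003]
wrist_force: [-1.2, 1.0, -0.9]
opening: 0.256
```

Run:
```python
from h import *
delta(-.093,-.1,.148,C[2]+np.pi/2)
for n in ("side",):
    c=camera(n); i=cv2.cvtColor(c["img"],cv2.COLOR_RGB2BGR)[80:280,140:360]
    cv2.imwrite(f"pics/{n}2.png",cv2.resize(i,None,fx=3,fy=3))
```

```text
local [-0.1011 -0.15  ] z 0.1496 shift units [0.25  0.039 0.005] turn [ 0.004  0.014 -0.006] F [-1.2  1.  -0.9] open 0.26 t 3.6333
```

View pics/side2.png

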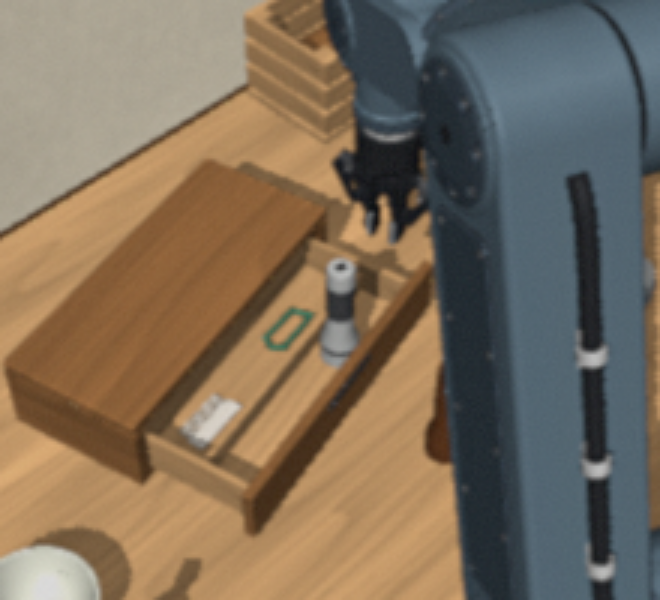

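>>> {"fn": "arm_command", "kwargs": {"motion": "0.05 0.018 0 0 0 0 0.25;0.08 0.018 0 0 0 0 0.25;0.08 0 0 0 0 0 0.25;0 0 0 0 0 0 0.25"}}

```text
time_s: 4.02
eef_pos: [0.6076, -0.102, 0.1586]
eef_rot: [0.012, 0.62, 0.784, -0.001]
wrist_force: [0.2, 0.4, -0.1]
opening: 0.251
```

Run:
```python
from h import *
delta(-.093,-.08,.150,C[2]+np.pi/2)
for n in ("side",):
    c=camera(n); i=cv2.cvtColor(c["img"],cv2.COLOR_RGB2BGR)[110:230,200:320]
    cv2.imwrite(f"pics/{n}3.png",cv2.resize(i,None,fx=5,fy=5))
```

```text
local [-0.0914 -0.1106] z 0.1586 shift units [ 0.154 -0.01   0.04 ] turn [ 0.012  0.02  -0.012] F [ 0.2  0.4 -0.1] open 0.25 t 4.0167
```

View pics/side3.png

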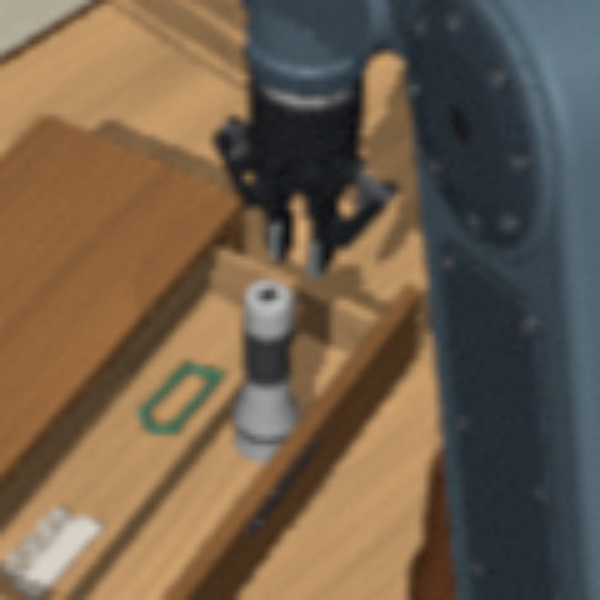

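>>> {"fn": "arm_command", "kwargs": {"motion": "0 0 0.06 0.012 0.02 -0.012 0.25;0 0 0.01 0 0 0 0.25;0 0 0 0 0 0 0.25"}}

```text
time_s: 4.32
eef_pos: [0.6105, -0.1039, 0.1477]
eef_rot: [0.003, 0.614, 0.789, 0.001]
wrist_force: [0.6, 0.3, 0.4]
opening: 0.247
```

Run:
```python
from h import *
delta(-.093,-.08,.148,C[2]+np.pi/2)
```

```text
local [-0.089  -0.1131] z 0.1477 shift units [ 0.166 -0.019 -0.002] turn [0.005 0.004 0.004] F [0.6 0.3 0.4] open 0.25 t 4.3167
```

>>> {"fn": "arm_command", "kwargs": {"motion": "0.05 -0.01 0 0 0 0 0.25;0.05 -0.01 0 0 0 0 0.25;0.05 0 0 0 0 0 0.25;0.05 0 0 0 0 0 0.25"}}

```text
time_s: 4.65
eef_pos: [0.5956, -0.0662, 0.1466]
eef_rot: [0.003, 0.616, 0.788, 0.001]
wrist_force: [0.4, -0.1, -0.8]
opening: 0.249
```

Run:
```python
from h import *
delta(-.093,-.03,.15,C[2]+np.pi/2)
for n in ("side",):
    c=camera(n); i=cv2.cvtColor(c["img"],cv2.COLOR_RGB2BGR)[110:230,200:320]
    cv2.imwrite(f"pics/{n}4.png",cv2.resize(i,None,fx=5,fy=5))
```

```text
local [-0.0943 -0.0729] z 0.1466 shift units [ 0.215  0.007 -0.018] turn [ 0.004  0.003 -0.   ] F [ 0.4 -0.1 -0.8] open 0.25 t 4.65
```

View pics/side4.png

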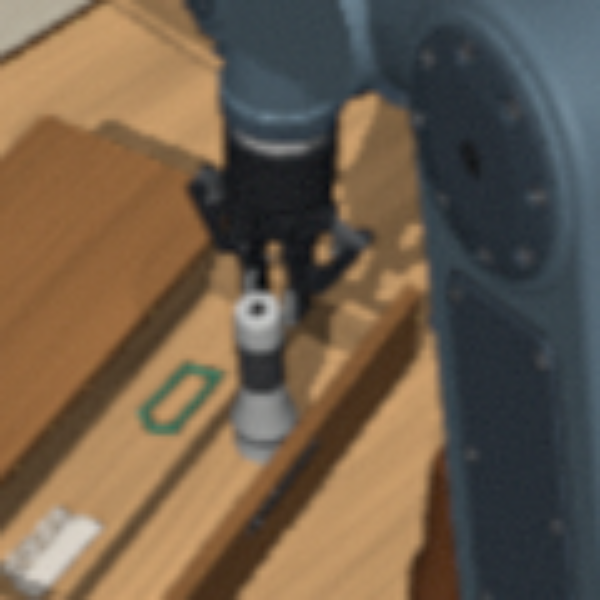

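>>> {"fn": "arm_command", "kwargs": {"motion": "0.05 0 0 0 0 0 0.25;0.05 0 0 0 0 0 0.25;0.05 0 0 0 0 0 0.25"}}

```text
time_s: 4.95
eef_pos: [0.5871, -0.0324, 0.1468]
eef_rot: [0.002, 0.615, 0.789, 0.001]
wrist_force: [-0.4, -0.2, 0.3]
opening: 0.246
```

Run:
```python
from h import *
delta(-.093,-.03,.15,C[2]+np.pi/2)
for n in ("side",):
    c=camera(n); i=cv2.cvtColor(c["img"],cv2.COLOR_RGB2BGR)[110:230,200:320]
    cv2.imwrite(f"pics/{n}5.png",cv2.resize(i,None,fx=5,fy=5))
```

```text
local [-0.0944 -0.0381] z 0.1468 shift units [ 0.04   0.007 -0.016] turn [0.004 0.003 0.001] F [-0.4 -0.2  0.3] open 0.25 t 4.95
```

View pics/side5.png

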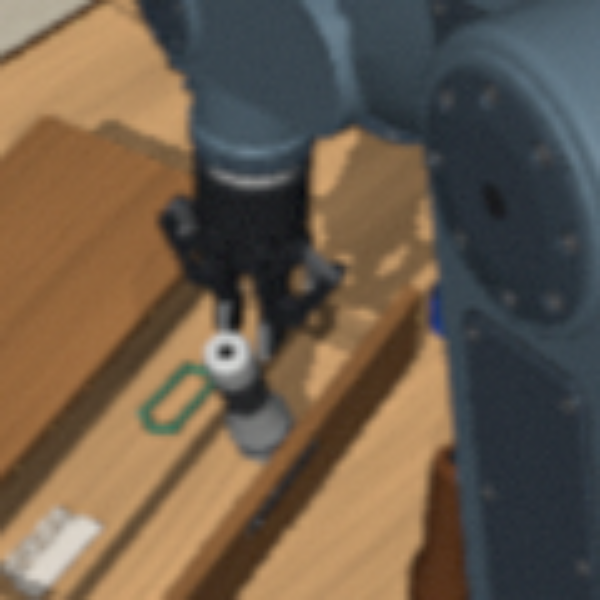

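>>> {"fn": "arm_command", "kwargs": {"motion": "0.04 0 0 0 0 0 0.25;0 0 0 0 0 0 0.25;0 0 0 0 0 0 0.25;0 0 0 0 0 0 0.25;0 0 0 0 0 0 0.25"}}

```text
time_s: 5.42
eef_pos: [0.5842, -0.0201, 0.1468]
eef_rot: [0.002, 0.613, 0.79, 0.001]
wrist_force: [-0.2, -0.2, -0.7]
opening: 0.252
```

Run:
```python
from h import *
delta(-.093,-.03,.15,C[2]+np.pi/2)
for n in ("side",):
    c=camera(n); i=cv2.cvtColor(c["img"],cv2.COLOR_RGB2BGR)[110:260,180:330]
    cv2.imwrite(f"pics/{n}6.png",cv2.resize(i,None,fx=4,fy=4))
```

```text
local [-0.0942 -0.0255] z 0.1468 shift units [-0.023  0.006 -0.016] turn [0.004 0.002 0.005] F [-0.2 -0.2 -0.7] open 0.25 t 5.4167
```

View pics/side6.png

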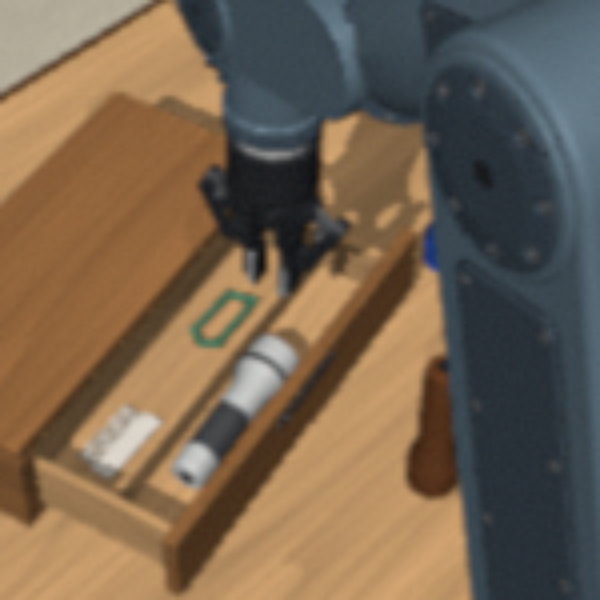

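>>> {"fn": "arm_command", "kwargs": {"motion": "0 0 -0.17 0 0 0 0;0 0 -0.17 0 0 0 0;0 0 -0.17 0 0 0 0;0.1 -0.12 0 0 0 0 0;0.1 -0.12 0 0 0 0 0;0.1 -0.12 0 0 0 0 0;0.1 -0.12 0 0 0 0 0;0.1 -0.1 0 0 0 0 0;0 0 0 0 0 0 0"}}

```text
time_s: 6.22
eef_pos: [0.4437, 0.0456, 0.2526]
eef_rot: [0.002, 0.617, 0.787, 0.001]
wrist_force: [1.0, 0.5, -0.0]
opening: 0.002
```

Run:
```python
from h import *
delta(-.205,.08,.25,C[2])
print(get_obs()["q"].round(2))
```

```text
local [-0.2146  0.0723] z 0.2526 shift units [0.039 0.048 0.013] turn [ 0.005 -0.002  1.496] F [ 1.   0.5 -0. ] open 0.0 t 6.2167
[-0.16 -0.14  1.89 -0.    1.39 -0.41]
```

>>> {"fn": "arm_command", "kwargs": {"motion": "0 0 0 0 0 0.115 0;0 0 0 0 0 0.115 0;0 0 0 0 0 0.115 0;0 0 0 0 0 0.115 0;0 0 0 0 0 0.115 0;0 0 0 0 0 0.115 0;0 0 0 0 0 0.115 0;0 0 0 0 0 0.115 0;0 0 0 0 0 0.115 0;0 0 0 0 0 0.115 0"}}

```text
time_s: 7.05
eef_pos: [0.4472, 0.0413, 0.2552]
eef_rot: [0.004, 0.96, 0.279, 0.005]
wrist_force: [-0.1, -0.2, 0.6]
opening: -0.002
```

>>> {"fn": "arm_command", "kwargs": {"motion": "0 0 0 0 0 0.115 0;0 0 0 0 0 0.115 0;0 0 0 0 0 0.115 0;0 0 0 0 0 0 0"}}

```text
time_s: 7.38
eef_pos: [0.4495, 0.0388, 0.2556]
eef_rot: [0.003, 0.996, 0.092, 0.007]
wrist_force: [0.0, 0.3, 0.3]
opening: -0.003
```

Run:
```python
from h import *
delta(-.2,.08,.06,C[2])
c=camera("top"); i=cv2.cvtColor(c["img"],cv2.COLOR_RGB2BGR)[80:280,140:360]
cv2.imwrite("pics/top7.png",cv2.resize(i,None,fx=3,fy=3))
c=camera("side"); i=cv2.cvtColor(c["img"],cv2.COLOR_RGB2BGR)[110:260,150:350]
cv2.imwrite("pics/side7.png",cv2.resize(i,None,fx=4,fy=4))
```

```text
local [-0.2107  0.0644] z 0.2556 shift units [ 0.036 -0.088  0.978] turn [ 0.007 -0.012 -0.058] F [0.  0.3 0.3] open -0.0 t 7.3833
```

View pics/top7.png

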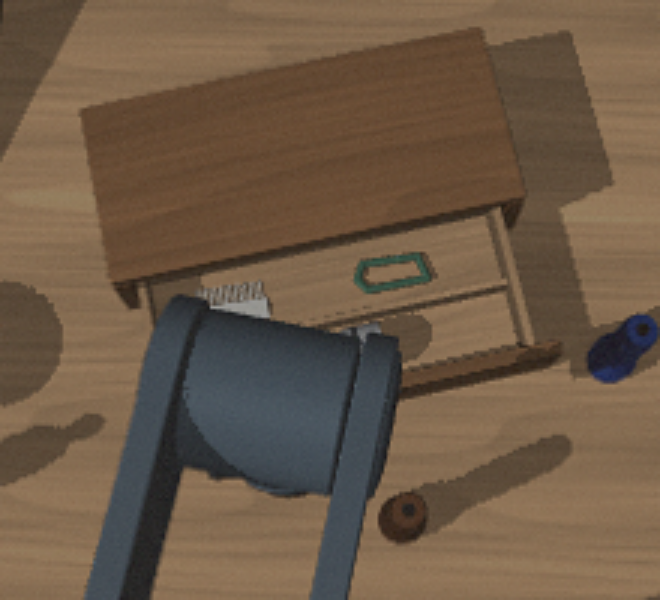

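View pics/side7.png

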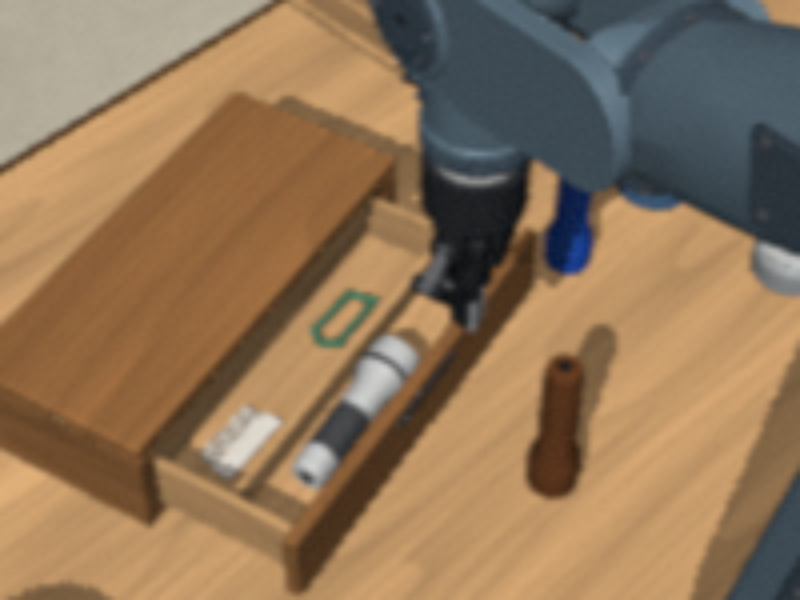

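>>> {"fn": "arm_command", "kwargs": {"motion": "0.018 -0.055 0.05 0 0 -0.058 0;0.018 -0.055 0.1 0 0 0 0;0 0 0.16 0 0 0 0;0 0 0.16 0 0 0 0;0 0 0.16 0 0 0 0;0 0 0.16 0 0 0 0;0 0 0.1 0 0 0 0;0 0 0.05 0 0 0 0;0 0 0 0 0 0 0"}}

```text
time_s: 8.23
eef_pos: [0.4604, 0.0598, 0.0636]
eef_rot: [0.005, 0.989, 0.145, 0.012]
wrist_force: [-0.2, 0.1, -0.6]
opening: 0.001
```

Run:
```python
from h import *
delta(-.011,.08,.058,C[2])
c=camera("side"); i=cv2.cvtColor(c["img"],cv2.COLOR_RGB2BGR)[110:260,150:350]
cv2.imwrite("pics/side8.png",cv2.resize(i,None,fx=4,fy=4))
```

```text
local [-0.195   0.0821] z 0.0636 shift units [0.918 0.052 0.049] turn [ 0.012 -0.021  0.043] F [-0.2  0.1 -0.6] open 0.0 t 8.2333
```

View pics/side8.png

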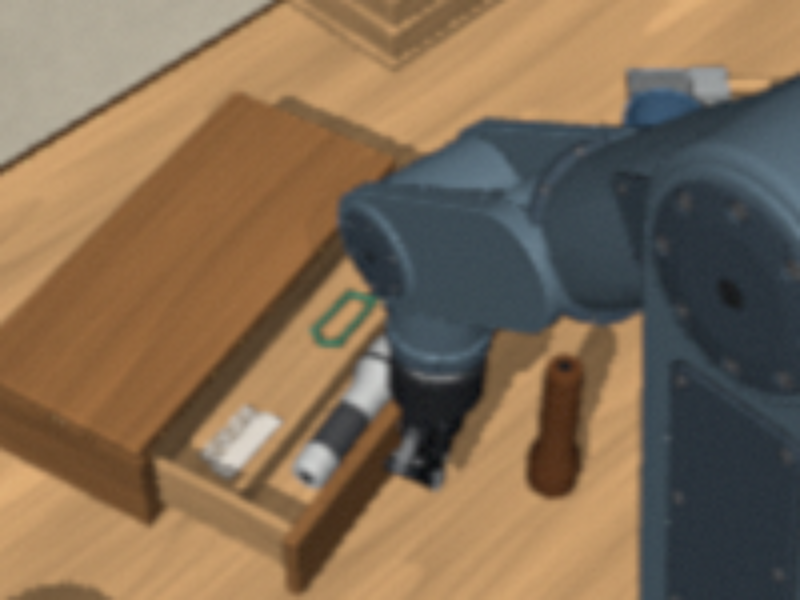

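>>> {"fn": "arm_command", "kwargs": {"motion": "0.04 0 0.02 0.012 -0.021 0.043 0;0.04 0 0.01 0 0 0 0;0.04 0 0 0 0 0 0;0.04 0 0 0 0 0 0;0.04 0 0 0 0 0 0;0.04 0 0 0 0 0 0;0.04 0 0 0 0 0 0;0.04 0 0 0 0 0 0"}}

```text
time_s: 8.95
eef_pos: [0.5279, 0.0762, 0.0626]
eef_rot: [0.001, 0.992, 0.127, 0.001]
wrist_force: [-1.3, -1.7, -0.8]
opening: -0.001
```

Run:
```python
from h import *
delta(-.011,.08,.058,C[2])
c=camera("side"); i=cv2.cvtColor(c["img"],cv2.COLOR_RGB2BGR)[110:260,150:350]
cv2.imwrite("pics/side9.png",cv2.resize(i,None,fx=4,fy=4))
```

```text
local [-0.1255  0.0817] z 0.0626 shift units [0.572 0.014 0.024] turn [ 0.003 -0.002  0.01 ] F [-1.3 -1.7 -0.8] open -0.0 t 8.95
```

View pics/side9.png

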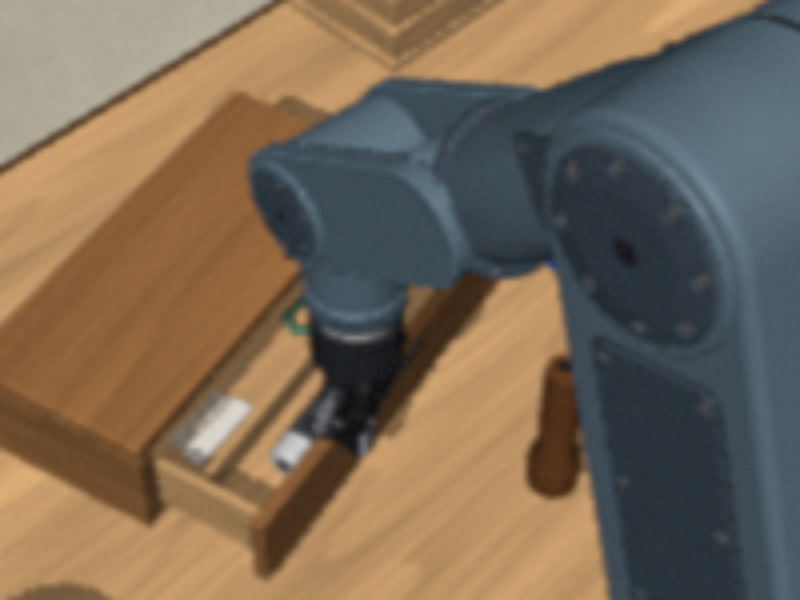

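>>> {"fn": "arm_command", "kwargs": {"motion": "0.045 0 0 0 0 0 0;0.045 0 0 0 0 0 0;0.045 0 0 0 0 0 0;0.045 0 0 0 0 0 0;0.045 0 0 0 0 0 0;0.045 0 0 0 0 0 0;0.045 0 0 0 0 0 0;0.045 0 0 0 0 0 0;0.045 0 0 0 0 0 0;0.04 0 0 0 0 0 0"}}

```text
time_s: 9.83
eef_pos: [0.6224, 0.0995, 0.063]
eef_rot: [0.003, 0.992, 0.128, 0.001]
wrist_force: [-1.7, -2.3, 0.7]
opening: -0.003
```

Run:
```python
from h import *
delta(-.011,.08,.06,C[2])
```

```text
local [-0.0281  0.0813] z 0.063 shift units [0.086 0.007 0.015] turn [ 0.005 -0.002  0.011] F [-1.7 -2.3  0.7] open -0.0 t 9.8333
```

>>> {"fn": "arm_command", "kwargs": {"motion": "0.03 0 0 0 0 0 0;0.03 0 0 0 0 0 0;0.02 0 0 0 0 0 0;0.02 0 0 0 0 0 0"}}

```text
time_s: 10.17
eef_pos: [0.6302, 0.1014, 0.0627]
eef_rot: [0.004, 0.992, 0.129, -0.017]
wrist_force: [-21.8, -6.6, 17.7]
opening: -0.003
```

Run:
```python
from h import *
delta(-.011,.08,.06,C[2])
c=camera("side"); i=cv2.cvtColor(c["img"],cv2.COLOR_RGB2BGR)[110:260,150:350]
cv2.imwrite("pics/side10.png",cv2.resize(i,None,fx=4,fy=4))
```

```text
local [-0.0201  0.0813] z 0.0627 shift units [0.046 0.007 0.012] turn [0.004 0.033 0.013] F [-21.8  -6.6  17.7] open -0.0 t 10.1667
```

View pics/side10.png

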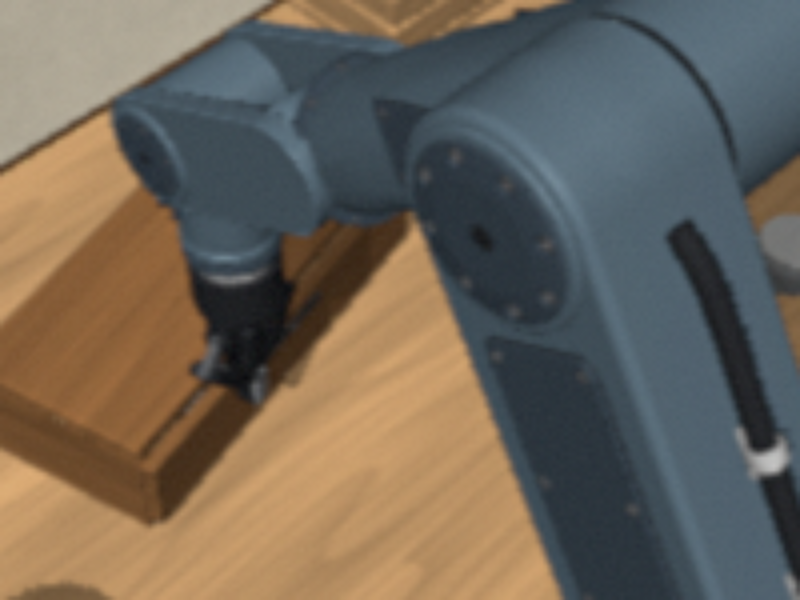

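>>> {"fn": "arm_command", "kwargs": {"motion": "-0.05 0 0 0 0 0 0;-0.1 0 0 0 0.02 0 0;-0.1 0 -0.05 0 0 0 0;0 0 -0.15 0 0 0 0;0 0 -0.2 0 0 0 0;0 0 -0.2 0 0 0 0;0 0 -0.2 0 0 0 0;0 0.1 -0.1 0 0 0 0;0 0 0 0 0 0 0"}}

```text
time_s: 10.97
eef_pos: [0.5894, 0.0732, 0.2522]
eef_rot: [0.001, 0.991, 0.13, -0.005]
wrist_force: [1.2, -0.8, -0.7]
opening: -0.001
```

Run:
```python
from h import *
delta(-.011,.08,.06,C[2])
for n in ("side","top"):
    c=camera(n); i=cv2.cvtColor(c["img"],cv2.COLOR_RGB2BGR)[90:270,130:350]
    cv2.imwrite(f"pics/{n}11.png",cv2.resize(i,None,fx=3.5,fy=3.3,interpolation=cv2.INTER_CUBIC))
    print([(round(d["conf"],2),d["box"]) for d in search_frame(n,"drawer_front")])
    for x in (0,-.006,-.014,-.018):
        print(x,proj(c,[np.append(tow(x,y),.088) for y in(.2,-.2)]).round(1).tolist())
```

```text
local [-0.0665  0.0638] z 0.2522 shift units [ 0.288 -0.077  0.958] turn [0.001 0.009 0.015] F [ 1.2 -0.8 -0.7] open -0.0 t 10.9667
[(0.56, [184.1, 151.6, 252.4, 239.9])]
0 [[186.9, 226.5], [250.0, 152.5]]
-0.006 [[188.4, 227.3], [251.4, 153.1]]
-0.014 [[190.4, 228.3], [253.2, 153.8]]
-0.018 [[191.4, 228.9], [254.1, 154.2]]
[(0.62, [180.9, 149.1, 313.5, 188.6])]
0 [[178.2, 177.0], [315.3, 147.2]]
-0.006 [[178.5, 179.0], [315.8, 149.2]]
-0.014 [[179.1, 181.7], [316.5, 151.8]]
-0.018 [[179.3, 183.1], [316.9, 153.1]]
```

View pics/side11.png

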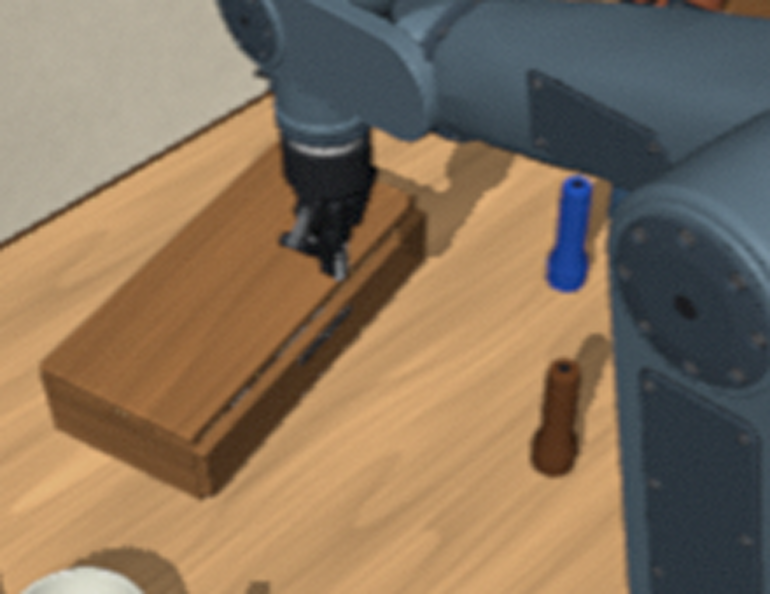

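View pics/top11.png

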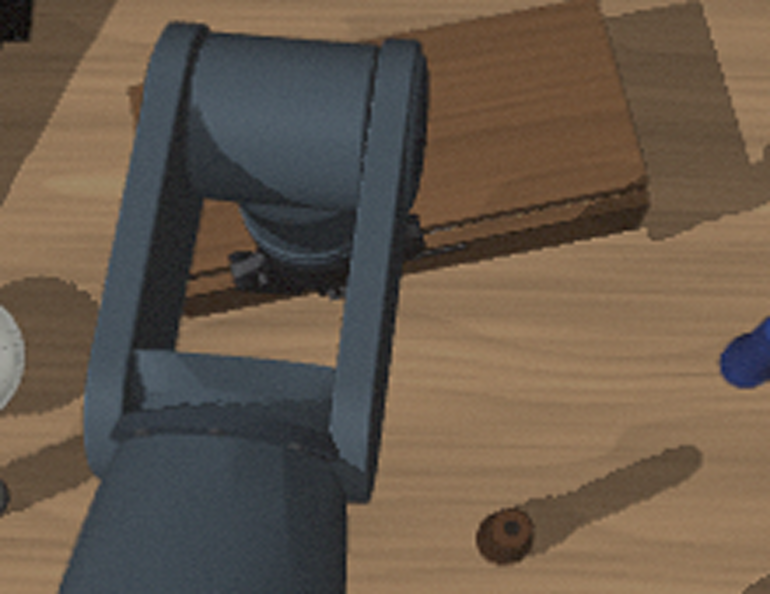

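>>> {"fn": "arm_command", "kwargs": {"motion": "-0.15 -0.1 -0.1 0 0 0 0;-0.15 -0.1 -0.1 0 0 0 0;-0.15 -0.1 0 0 0 0 0;-0.15 -0.1 0 0 0 0 0;-0.15 -0.1 0 0 0 0 0;-0.15 -0.1 0 0 0 0 0;0 0 0 0 0 0 0"}}

```text
time_s: 11.75
eef_pos: [0.3642, 0.1494, 0.2697]
eef_rot: [-0.005, 0.991, 0.13, -0.032]
wrist_force: [0.8, 0.6, 0.2]
opening: -0.007
```

Run:
```python
from h import *
delta(-.011,.08,.06,C[2])
c=camera("side"); i=cv2.cvtColor(c["img"],cv2.COLOR_RGB2BGR)[130:250,130:270]
cv2.imwrite("pics/side12.png",cv2.resize(i,None,fx=5.5,fy=5,interpolation=cv2.INTER_CUBIC))
c=camera("top"); i=cv2.cvtColor(c["img"],cv2.COLOR_RGB2BGR)[130:200,165:325]
cv2.imwrite("pics/top12.png",cv2.resize(i,None,fx=5,fy=5,interpolation=cv2.INTER_CUBIC))
```

```text
local [-0.2666  0.1924] z 0.2697 shift units [1.331 0.602 0.956] turn [-0.018  0.06   0.016] F [0.8 0.6 0.2] open -0.01 t 11.75
```

View pics/side12.png

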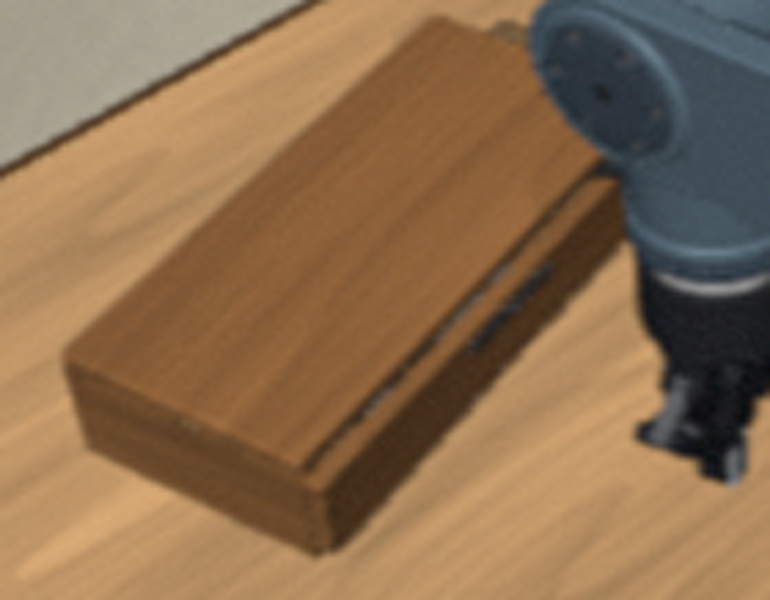

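View pics/top12.png

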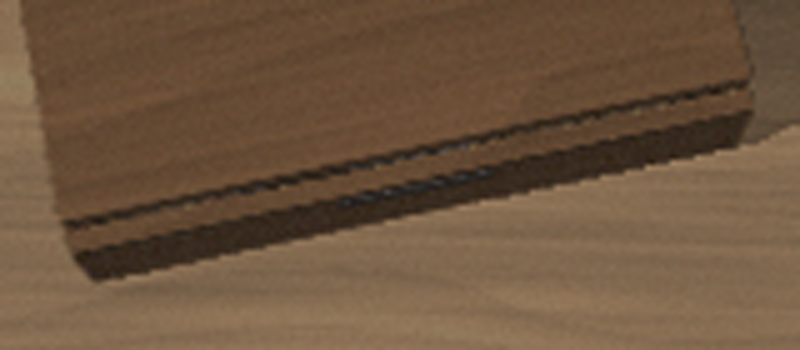

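Run:
```python
from h import *
for n in ("top","side"):
    c=camera(n); g=cv2.cvtColor(c["img"],cv2.COLOR_RGB2GRAY).astype(np.float32)
    # shear: account for slight yaw/offset by separate windows
    for z in (.106,.088):
        for ys in ((.1,.18),(.02,.1)):
            xs=np.arange(-.030,.016,.002); v=[]
            for x in xs:
                P=proj(c,[np.append(tow(x,y),z) for y in np.linspace(*ys,60)]).astype(np.float32)
                v.append(cv2.remap(g,P[:,0].reshape(1,-1),P[:,1].reshape(1,-1),cv2.INTER_LINEAR).mean())
            print(n,z,ys," ".join(f"{x*1000:.0f}:{a:.0f}" for x,a in zip(xs,v)))
```

```text
top 0.106 (0.1, 0.18) -30:44 -28:44 -26:44 -24:43 -22:44 -20:44 -18:42 -16:49 -14:69 -12:76 -10:77 -8:78 -6:78 -4:78 -2:65 0:50 2:46 4:64 6:81 8:85 10:84 12:82 14:80
top 0.106 (0.02, 0.1) -30:44 -28:44 -26:44 -24:42 -22:42 -20:43 -18:44 -16:57 -14:76 -12:79 -10:79 -8:78 -6:79 -4:70 -2:49 0:44 2:50 4:71 6:84 8:85 10:83 12:82 14:82
top 0.088 (0.1, 0.18) -30:82 -28:53 -26:45 -24:44 -22:44 -20:43 -18:44 -16:44 -14:43 -12:44 -10:59 -8:74 -6:76 -4:77 -2:78 0:78 2:74 4:59 6:47 8:50 10:71 12:83 14:85
top 0.088 (0.02, 0.1) -30:74 -28:50 -26:44 -24:44 -22:44 -20:43 -18:42 -16:42 -14:44 -12:48 -10:68 -8:79 -6:79 -4:78 -2:78 0:77 2:61 4:45 6:45 8:57 10:77 12:85 14:85
side 0.106 (0.1, 0.18) -30:50 -28:50 -26:50 -24:50 -22:50 -20:54 -18:63 -16:76 -14:88 -12:96 -10:99 -8:100 -6:97 -4:91 -2:80 0:69 2:63 4:64 6:74 8:89 10:101 12:108 14:109
side 0.106 (0.02, 0.1) -30:47 -28:45 -26:45 -24:48 -22:53 -20:60 -18:71 -16:84 -14:95 -12:101 -10:103 -8:101 -6:97 -4:89 -2:78 0:68 2:64 4:69 6:81 8:95 10:106 12:111 14:111
side 0.088 (0.1, 0.18) -30:52 -28:52 -26:51 -24:50 -22:50 -20:50 -18:50 -16:50 -14:50 -12:51 -10:56 -8:67 -6:80 -4:91 -2:97 0:100 2:100 4:97 6:90 8:80 10:69 12:62 14:64
side 0.088 (0.02, 0.1) -30:54 -28:53 -26:52 -24:50 -22:48 -20:46 -18:45 -16:46 -14:49 -12:54 -10:62 -8:75 -6:87 -4:97 -2:101 0:102 2:99 4:94 6:85 8:74 10:65 12:63 14:70
```

Run:
```python
from h import *
c=camera("top"); cv2.imwrite("pics/top13.png",cv2.cvtColor(c["img"],cv2.COLOR_RGB2BGR))
o=get_obs(); print(o["time_s"],o["wrist_force"].round(1),np.abs(o["dq"]).max())
```

```text
12.0 [ 0.6 -0.1 -0.5] 0.011768189399833151
```

View pics/top13.png

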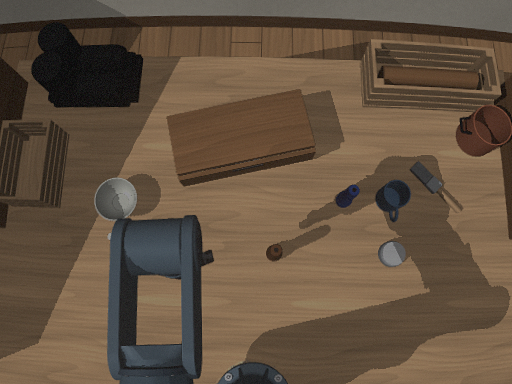

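```bash
python3 -c "
from bench import *
print(hand_in())"
```

```text
the job is handed in; nothing more can be done
None
```

I tipped the flashlight over with the fingertips so that it lies along the front compartment. I then pushed the drawer shut with closed fingers, drew the hand clear and handed the job in at about 12 s.

- **Flashlight:** after tipping, the side camera showed it lying along the front compartment. I did not see it again once the drawer was shut.
- **Drawer:** the push ended at the hard stop, with about 29 N total on the wrist, well under the 120 N limit. About 18 N of that was vertical. I put it down to friction on the panel but did not check. In both cameras the panel's outer face sits about 14 mm (one panel thickness) ahead of the cabinet front, which I read as fully shut to within about 1 mm.
- **Rear compartment:** the comb was still there in every picture in which it showed, the last with the drawer about 30 mm in. The carabiner was last fully in view before the push, and partly in view at that point.
- **Other things on the bench:** the final top picture shows the bowl, mug, tin and both look-alike flashlights where they were. The spray was mostly hidden under the arm, with only its cap in view. The hand was well above its height, and the wrist force was about zero.

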